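# Put up the splash screen and hold it

## Robot

A 6-joint arm with a two-finger parallel gripper is mounted at the origin on a cart in front of the work surface, level with it; the furniture and walls round the work are solid. World frame = base frame: x ahead of the robot, y to its left, z up, the work surface at z = 0. Lengths are in mm, angles in degrees, forces in N, time in s.
With the tool pointing down it reaches from about 350 to 850 mm from the base axis. Payload 8.1 kg.
Tool frame: the origin (TCP) lies between the finger pads; the fingertips stand ahead of it and the grasp point (between the pads) lies 2 mm behind it (nose_length is the z of the fingertips in the tool frame, in mm); z points along the fingers, y is the direction in which the jaws open and shut (so a half turn about z gives the same grasp; the last joint's range is limited). The gripper opens to 85 mm and grips with 20 to 120 N. Pads are 22 mm wide; open, the fingers measure 114 mm over their backs; the gripper's body (76 mm by 85 mm) begins 54 mm behind the grasp point. The pads swing forward as they close: fully open they stand 13 mm farther back than shut.
Start: joints at [69.076, 7.471, 85.268, -0, 87.261, -4.893], TCP at [165.676, 576.677, 248.292] pointing down, gripper open.
Joint ranges: [-169.43, 169.43], [-51.17, 129.36], [1.28, 143.12], [-76.62, 256.62], [0, 156.53], [-152.29, 152.29]. Speed limits (degrees/s): [136.94, 136.94, 159.86, 180, 180, 180].

## Interface

Orientations are given as [roll, pitch, yaw] about the fixed x, y, z axes, in that order (R = Rz(yaw) Ry(pitch) Rx(roll)).
In Python, from bench import * gives the robot as it stands.
- The arm moves only by the tool jog_arm, never from a script. Its argument "plan" is a list of rows, each a list of 3 entries, a list of its own where there are three numbers: the turn, a rotation vector about the tool's x, y, z in degrees, then the shift along the tool's x, y, z in m, then the gripper's target within -1 to 1 (fully open at 1, half-way at 0, shut at -1). A call has 1 to 12 rows; each row is the pose to reach, as a shift and turn from the pose commanded when the call began, along the tool's axes at that moment; what a row does not reach only later rows make up. A row lasts 1/8 s, in which the tool goes at most 62.5 mm and 10.7 degrees, less where a joint would pass 70% of its speed; a pose out of reach is approached as far as the arm can. A call with a gripper value outside its range is refused whole. The fingers move at their own pace and stop on an object; "force" is the grip in N (left out, the last holds). Time passes only in rows, so rows that repeat a pose let the fingers close. It gives the time, the measured TCP pose, the force and the opening at its end, in the units of the state.
- sense(): the state, without advancing time (a new reading comes with each control period).
- snapshot(name): name is "scene" or "top"; returns (picture, depth): 384x512x3 uint8, blue, green, red; 384x512 float32, mm along the optical axis (not along the pixel's ray), 0 where there is no reading.
- camera_info(name): a dict with "fov_y" (degrees; the focal length in pixels is half the picture's height over the tangent of half this angle, whatever the lens; pixels are square), "cx", "cy" (the principal point, pixels), "dist_coeffs" ([k1, k2, p1, p2, k3] as OpenCV has them; the pictures are not rectified), "origin" and "orientation" of the camera in the world. Camera axes: x right, y down, z forward; pixel columns grow to the right and rows downward; lengths in mm; the calibration is good to about 2 mm. A picture is of the moment at which its call begins. camera_info takes no time and is no camera call.
- hand_in(): hands the job in, once; it reports no verdict.
The state is a dict: "time": time; "joint_pos": joint angles; "qd": joint speeds; "joint_efforts": joint torques, N m; "tool_pos": TCP position; "tcp_rot": TCP orientation; "ft_force": force on the tool from outside, world axes, zero at the start; "wrist_torque": the same for the moment, N m; "finger_gap": finger opening in mm.
Only numpy, scipy, OpenCV 4.12 (cv2) and the standard library are available. Lean on these libraries where they do the work, as an engineer would, in place of code of your own. Each camera call takes 0.05 s, during which the arm holds its last target.

## Task

The folding splash screen is leaning back. While it still leans, flip its kickstand out from the screen and over centre, all the way down to its stop; then take the screen by its grab rail, bring it upright and finish while still holding it upright by the rail: its hub spring tips it back if you let go, and a colleague is about to adjust the kickstand's foot. Leave the other things on the bench where they are.

Things in the scene. Friction and masses are not known exactly. Their poses are not given: they have to be found in the camera images.
- base: (all sizes in mm) dark steel base of the splash screen, fixed to the worktop: plate 150x260x12 with two cheeks 46 tall that carry the hinge. Origin on the worktop, right under the middle of the hinge axis. x: across the screen, the way it leans back (away from the robot, at an angle that varies); y along the hinge; z up. The plate reaches from x = -50 to x = +100
- screen_hinge (a point): middle of the screen's hinge axis, 30 above the worktop; axes as the base's
- screen (a joint): lean of the screen (rad): 0 upright, positive leans back along the base's +x; stops at +0.42 (where it starts) and at -0.09 (where the kickstand's foot would stand on the worktop). Gravity and a hub spring (0.45 N m when upright) press it back to +0.42; at the rail this takes about 2 N horizontally when upright, 3 N when leaning. Aluminium frame 216 wide with a clear panel, 14 deep, 0.8 kg; all offsets along it are from the hinge
- grab_rail: the grab rail at the top of the screen: a plain round steel bar, 16 in diameter, 188 long, along the base's y, origin at its middle, its axis 225 from the hinge axis in the plane of the screen. Below it is an opening 35 high over its whole length, so it can be gripped from above, front and back, and it is a sleeve that turns freely on its axle as the screen swings. Axes: y along the bar, the others turn with the sleeve
- kickstand (a joint): angle of the kickstand against the screen (rad): 0 folded up, parallel to the screen (start); 2.2 fully down on its stop, pointing towards the robot's side and down. It weighs 0.15 kg and works by its weight: with the screen leaning its dead centre, where the leg stands vertical, is at 0.42; short of that it falls back to 0, beyond about 0.6 it falls by itself to 2.2 and stays there. Under 1 N at the foot moves it. Pulling it does not tip the screen until it is at its stop
- kickstand_foot (a point): centre of the kickstand's rubber foot: a round plug 22 in diameter and 22 long at the end of the leg, 119 from the pivot. Its axes turn with the leg, z from pivot to foot, y along the pivot. Folded, it stands 45 in front (-x) of the plane of the screen and 179 from the hinge along it, free on both sides (y) and 30 clear of the panel; the leg below it is a flat steel bar 12 wide (y) and 8 thick
- kickstand_pivot (a point): pivot of the kickstand in its hub, on the -x side of the screen, 45 in front of its plane and 60 from the hinge along it; axes as the screen's
- beaker_100: bystander, loose: glass beaker, 53 across, 68 tall, left of the base; origin under its middle
- dropper: bystander, loose: small dark-capped dropper bottle, 33 across, 90 tall, right of the base; origin under its middle
- timer: bystander, loose: white lab timer, 60x66x18, in front of the base and to its right; origin under its middle
- log_book: bystander, loose: dark hard-cover book, 210x148x17, at the left; origin under its middle
- sample_pot0: bystander, loose: pot with a screw lid, 68 across, 63 tall, at the right; origin under its middle
- erlenmeyer: bystander, loose: conical flask, 63 across, 107 tall, behind; origin under its middle
- buffer0: bystander, loose: white capped bottle, 61 across, 133 tall, behind; origin under its middle
- tape_roll: bystander, loose: roll of tape, 65 across, 19 tall, front right; origin under its middle

How it is judged (in metres and radians):
On the way, in this order (a step that is already met when the one before it is completed fails the run):
1. the kickstand is fully down while the screen still leans back (value of joint kickstand above 2.05 rad and value of joint screen above 0.25 rad), for 0.2 s.
2. the screen is upright, held by its grab rail (value of joint screen between -0.06 and 0.06 rad and contact force between the fingers and grab_rail above 1 N), for 0.3 s.
At the end, for the whole second after the job is handed in: Kickstand within 0.15 rad of its down stop; screen upright within 0.06 rad and still; the fingers press on the grab rail with more than 1 N, so that they alone hold the screen against its spring (all of step 2 and value of joint kickstand above 2.05 rad and velocity of joint screen between -0.1 and 0.1 rad/s); the arm keeps its last pose, push and grip.
It fails at once if a bystander was moved by more than 30 mm (distance of any of beaker_100, dropper, timer, log_book, sample_pot0, erlenmeyer, buffer0, tape_roll from where it was at the start of the episode above 0.03 m).
It also fails if it takes over 46 s, if anything falls off the work surface, if the arm or the gripper's body presses on something with over 40 N, if the wrist force passes 120 N, or if a joint passes its speed limit or range.

## Working session

There is one attempt and no reset: what is moved stays moved. The work goes in short steps, Python scripts to look and compute and a tool call to move; the robot and the scene stay as the last step left them, time stands still between calls to the robot, and variables do not carry over. Pictures are saved under pics/ and viewed, and the job is handed in when it is done.

Besides the shell and the picture viewer there is one more tool, called after ">>>" by a JSON object that holds its "api" and its "payload", one argument or row to a line. jog_arm: Moves the arm, as the interface text tells. Its arguments: {"type":"object","properties":{"plan":{"type":"array","items":{"type":"array"}},"force":{"type":"number"}},"required":["plan"]}

```bash
ls; mkdir -p pics; python3 - <<'E'
from bench import *
import cv2,numpy as np
s=sense();print({k:(np.round(v,2).tolist() if not isinstance(v,dict) else v) for k,v in s.items()})
for n in("scene","top"):
    im,d=snapshot(n);cv2.imwrite(f"pics/{n}0.png",im);np.save(f"pics/{n}0.npy",d);print(n,camera_info(n))
    try: print(nose_length)
    except Exception as e: print(e)
E
```

```text
pics
{'time': 0.0, 'joint_pos': [69.07, 7.51, 85.33, 0.0, 87.26, -4.89], 'qd': [-0.01, -0.05, -0.03, 0.02, -0.04, 0.01], 'joint_efforts': [-0.0, -56.94, -50.06, -0.0, 0.01, -0.0], 'tool_pos': [165.5, 576.19, 247.26], 'tcp_rot': [-179.9, -0.01, 163.97], 'ft_force': [-0.56, 0.5, 0.3], 'wrist_torque': [-0.03, -0.02, 0.0], 'finger_gap': 85.41}
scene {'fov_y': 52.6773122387186, 'cx': 258.9102394697673, 'cy': 191.57093190441108, 'dist_coeffs': array([-0.10209376,  0.        ,  0.        ,  0.        ,  0.        ]), 'origin': array([  82.3125165 , -744.51833474, 1281.04964213]), 'orientation': array([-140.52384093,   -0.28833436,  -31.24298632])}
17.0
top {'fov_y': 55.36537439693501, 'cx': 255.22545813708064, 'cy': 195.6889524475564, 'dist_coeffs': array([-0.05959063,  0.        ,  0.        ,  0.        ,  0.        ]), 'origin': array([ 366.14669423,    2.13357349, 1590.07923351]), 'orientation': array([-1.72056379e+02,  7.00515544e-02, -9.16092047e+01])}
17.0
```

View pics/scene0.png

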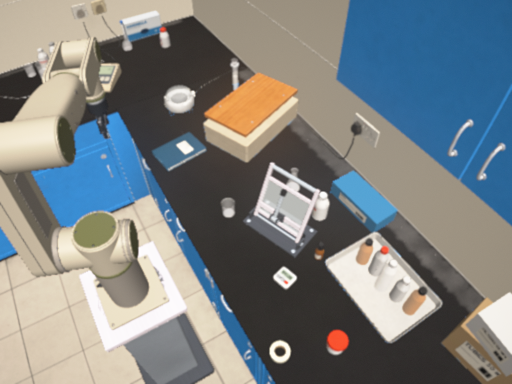

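View pics/top0.png

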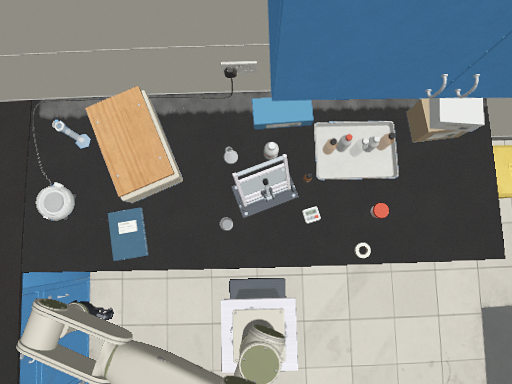

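The screen is at about (265,187) in the top picture and (285,210) in the scene picture. I'll zoom in on both.

```bash
cat > h.py <<'E'
import numpy as np,cv2
from bench import *
from scipy.spatial.transform import Rotation as R
def K(n,shape=(384,512)):
    c=camera_info(n);f=shape[0]/2/np.tan(np.radians(c['fov_y']/2))
    return np.array([[f,0,c['cx']],[0,f,c['cy']],[0,0,1]]),c['dist_coeffs'],np.array(c['origin']),R.from_euler('xyz',c['orientation'],degrees=True).as_matrix()
def cloud(n,d):
    k,D,o,r=K(n);v,u=np.mgrid[:384,:512]
    p=cv2.undistortPoints(np.stack([u,v],-1).reshape(-1,1,2).astype(float),k,D).reshape(384,512,2)
    P=np.dstack([p*d[...,None],d])
    return P@r.T+o
def proj(n,X):
    k,D,o,r=K(n);Xc=(np.atleast_2d(X)-o)@r
    return cv2.projectPoints(Xc,np.zeros(3),np.zeros(3),k,D)[0].reshape(-1,2)
def crop(n,im,u0,v0,u1,v1,s,name):
    cv2.imwrite(f"pics/{name}.png",cv2.resize(im[v0:v1,u0:u1],None,fx=s,fy=s,interpolation=cv2.INTER_CUBIC))
E
python3 - <<'E'
from h import *
for n,b in(("scene",(235,150,335,260)),("top",(215,140,315,230))):
    im=cv2.imread(f"pics/{n}0.png");crop(n,im,*b,5 if n=='scene' else 6,n+"0c")
    P=cloud(n,np.load(f"pics/{n}0.npy"));
    np.save(f"pics/{n}0P.npy",P)
P=np.load("pics/top0P.npy")
for u,v in[(235,192),(262,214),(297,208),(236,179),(287,158),(265,188),(226,224),(312,214),(200,250)]:print(u,v,P[v,u].round(0))
E
```

```text
235 192 [604.  85.  16.]
262 214 [507. -30.  -6.]
297 208 [ 529. -183.    0.]
236 179 [624.  70. 219.]
287 158 [ 755. -149.   -5.]
265 188 [606. -43.  95.]
226 224 [467. 128.   0.]
312 214 [ 499. -245.   14.]
200 250 [358. 243.  -5.]
```

View pics/scene0c.png

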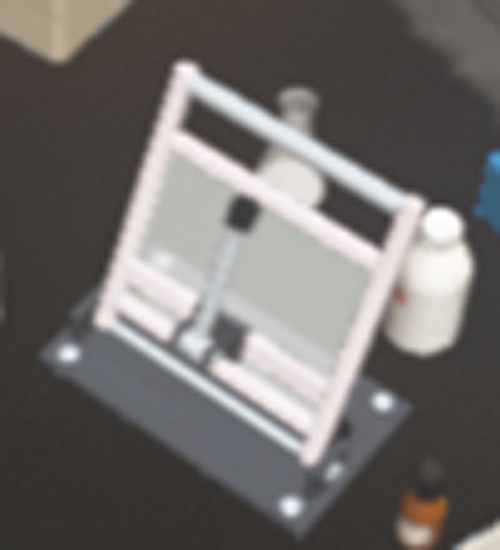

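View pics/top0c.png

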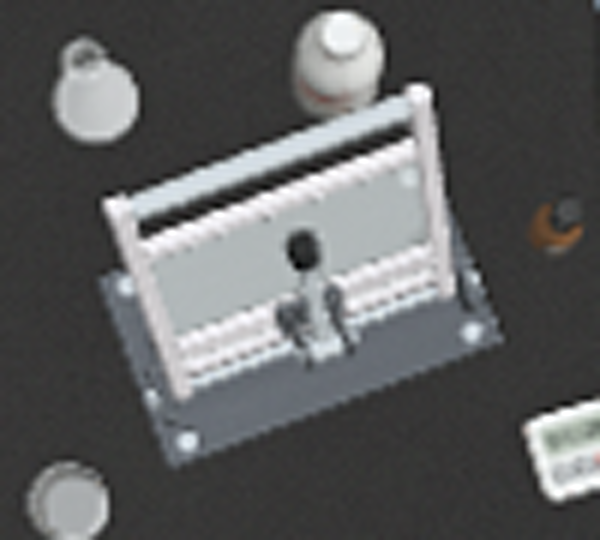

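```bash
cat > fit.py <<'E'
from h import *
from scipy.optimize import least_squares
c,s=np.cos(.42),np.sin(.42)
def sp(a,f,y): return [a*s-f*c,y,30+a*c+f*s]
model=lambda yf:np.array([[-50,130,12],[-50,-130,12],[100,-130,12],sp(225,0,94),sp(225,0,-94),sp(179,45,yf)])
ob={'scene':np.array([[40,355],[297,538],[412,407],[190,82],[408,205],[242,213]])/5.+[235,150]-.4,
'top':np.array([[172,467],[503,340],[np.nan]*2,[130,210],[412,105],[302,248]])/6.+[215,140]-.4}
def W(p,X):
    t=p[2];return np.c_[X[:,0]*np.cos(t)-X[:,1]*np.sin(t)+p[0],X[:,0]*np.sin(t)+X[:,1]*np.cos(t)+p[1],X[:,2]]
def res(p,full=False):
    e=np.concatenate([proj(n,W(p,model(p[3])))-ob[n] for n in ob])
    return e if full else np.nan_to_num(e).ravel()
if __name__=='__main__':
    r=least_squares(res,[600,-40,.35,0],x_scale=[10,10,.1,10],loss='soft_l1')
    print(r.x,np.degrees(r.x[2]));print(res(r.x,True).round(2));np.save('pose.npy',r.x)
    print(W(r.x,model(r.x[3])).round(1))
    for n in ob:
        im=cv2.resize(cv2.imread(f'pics/{n}0.png'),None,fx=6,fy=6,interpolation=cv2.INTER_CUBIC)
        M=list(model(r.x[3]))+[[100,130,12],sp(60,45,r.x[3]),[0,0,30]]
        q=(proj(n,W(r.x,np.array(M)))+.5)*6
        for a in q: cv2.circle(im,tuple(int(z) for z in a),4,(0,0,255),-1)
        m=q.mean(0).astype(int);cv2.imwrite(f'pics/{n}_fit.png',im[m[1]-290:m[1]+290,m[0]-300:m[0]+300])
E
python3 fit.py
```

```text
[ 5.84243553e+02 -5.28966441e+01  3.36620154e-01  1.13097133e+00] 19.2869141495179
[[-0.73 -0.2 ]
 [ 0.38 -0.51]
 [-0.07 -0.14]
 [ 0.09  0.33]
 [-1.36  0.82]
 [-0.42  0.25]
 [-0.26 -0.25]
 [ 0.43 -0.36]
 [  nan   nan]
 [ 0.39 -0.64]
 [-0.22 -0.48]
 [ 0.26  0.09]]
[[ 494.1   53.3   12. ]
 [ 580.  -192.1   12. ]
 [ 721.6 -142.6   12. ]
 [ 639.8   66.1  235.4]
 [ 701.9 -111.3  235.4]
 [ 614.   -41.3  211.8]]
```

View pics/scene_fit.png

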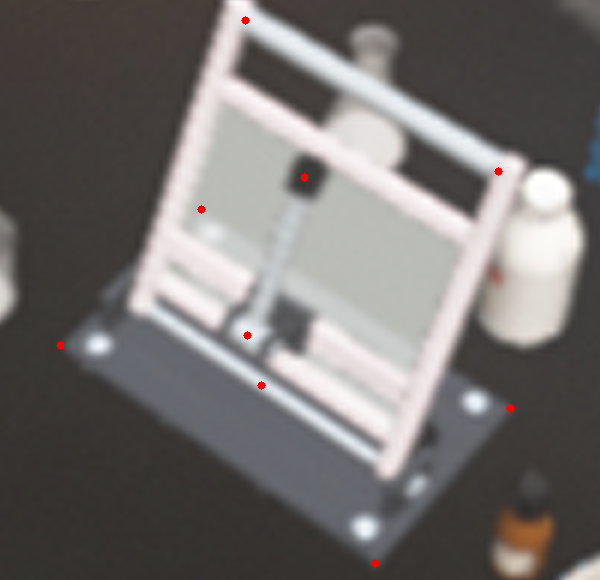

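View pics/top_fit.png

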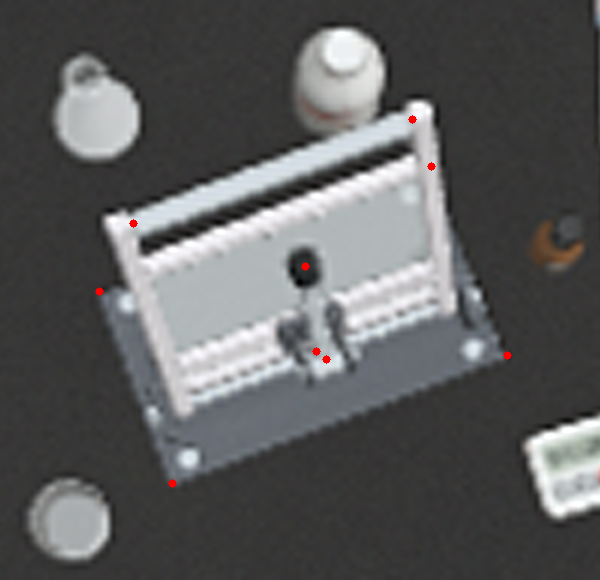

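```bash
cat > mv.py <<'E'
# work out jog numbers: base-frame targets -> turn/shift in the current tool axes
from h import *
import json
p=np.load('pose.npy');t=p[2]
B=R.from_euler('z',t)
def bw(v): return B.apply(v)+[p[0],p[1],0]
def tool(yaw_deg,tilt=0): # tilt about tool y
    return R.from_euler('xyz',[180,0,yaw_deg],degrees=True)*R.from_rotvec([0,np.radians(tilt),0])
def jog(cur,Rc,pos,Rt):
    return (Rc.inv()*Rt).as_rotvec(degrees=True).round(1).tolist(),(Rc.inv().apply(np.array(pos)-cur)/1000).round(4).tolist()
def apply(cur,Rc,turn,sh): return np.array(cur)+Rc.apply(np.array(sh)*1000),Rc*R.from_rotvec(turn,degrees=True)
psi=np.degrees(t)
E
python3 - <<'E'
from mv import *
c0=[165.676,576.677,248.292];R0=tool(163.969)
foot=W=bw([31.9,0,211.8]);print(foot,psi)
print(jog(c0,R0,[400,260,360],tool(163.969-70)))
print(jog(c0,R0,foot+[0,0,90],tool(psi)))
E
```

```text
[614.35321035 -42.36011152 211.8       ] 19.2869141495179
([-0.0, -0.0, 70.0], [-0.3127, -0.2397, -0.1117])
([0.0, -0.0, 144.7], [-0.6022, -0.4711, -0.0535])
```

>>> {"api": "jog_arm", "payload": {
  "plan": [
    [[0,0,20],[-0.05,-0.04,-0.08],1],
    [[0,0,40],[-0.15,-0.12,-0.11],1],
    [[0,0,70],[-0.31,-0.24,-0.11],1],
    [[0,0,70],[-0.31,-0.24,-0.11],1],
    [[0,0,70],[-0.31,-0.24,-0.11],1],
    [[0,0,70],[-0.31,-0.24,-0.11],1],
    [[0,0,100],[-0.46,-0.36,-0.11],1],
    [[0,0,100],[-0.46,-0.36,-0.11],1],
    [[0,0,100],[-0.46,-0.36,-0.11],1],
    [[0,0,100],[-0.46,-0.36,-0.11],1],
    [[0,0,100],[-0.46,-0.36,-0.11],1],
    [[0,0,100],[-0.46,-0.36,-0.11],1]
  ]
}}

```text
time: 1.6
tool_pos: [508.1, 103.7, 357.8]
tcp_rot: [-179.9, 0.0, 64.0]
ft_force: [0.0, 1.1, -0.2]
finger_gap: 85.2
```

```bash
python3 - <<'E'
from mv import *
c,r=apply([165.676,576.677,248.292],tool(163.969),[0,0,100],[-0.46,-0.36,-0.11]);print(c,r.as_euler('xyz',degrees=True))
s=sense();print(s['tool_pos'],s['tcp_rot'],s['joint_pos'])
f=bw([31.9,0.5,211.8])
print(jog(c,r,f+[0,0,90],tool(psi)))
E
```

```text
[508.37104679 103.64412069 358.292     ] [180.      0.     63.969]
[508.1037593  103.70556852 357.80241815] [-1.79932834e+02  1.45580305e-02  6.39551335e+01] [ 5.85409334e+00 -6.22352656e+00  8.77540988e+01  2.33913296e-02
  9.85341421e+01  3.19024266e+01]
([-0.0, -0.0, 44.7], [-0.0843, 0.159, 0.0565])
```

>>> {"api": "jog_arm", "payload": {
  "plan": [
    [[0,0,44.7],[-0.0843,0.159,0.03],1],
    [[0,0,44.7],[-0.0843,0.159,0.03],1],
    [[0,0,44.7],[-0.0843,0.159,0.03],1],
    [[0,0,44.7],[-0.0843,0.159,0.0565],1],
    [[0,0,44.7],[-0.0843,0.159,0.0565],1],
    [[0,0,44.7],[-0.0843,0.159,0.0565],1],
    [[0,0,44.7],[-0.0843,0.159,0.0565],1]
  ]
}}

```text
time: 2.48
tool_pos: [614.6, -40.8, 303.9]
tcp_rot: [179.9, -0.1, 19.5]
ft_force: [0.2, -0.1, -0.3]
finger_gap: 85.4
```

```bash
python3 - <<'E'
from mv import *
for n,b in(("scene",(210,110,335,235)),("top",(200,120,320,230))):
    im,d=snapshot(n);crop(n,im,*b,4,n+"1c")
s=sense();print(s['tool_pos'],s['tcp_rot'],s['joint_pos'],s['ft_force'])
E
```

```text
[614.54661739 -41.19776013 303.44823977] [ 1.79935373e+02 -1.21629755e-01  1.94178213e+01] [-8.60360902e+00  8.88892201e+00  7.80045996e+01  9.13522994e-05
  9.29687454e+01  6.19786431e+01] [ 0.08130897 -0.50594412  0.27027502]
```

View pics/scene1c.png

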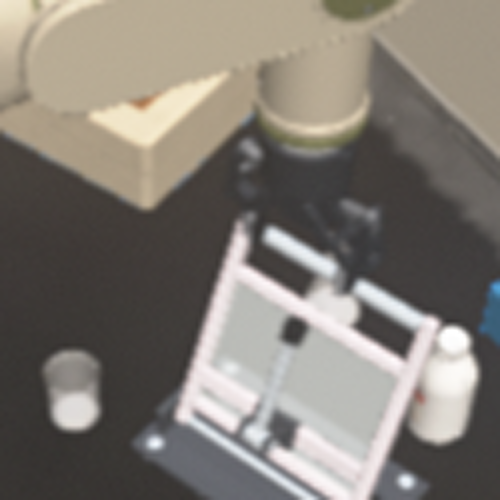

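View pics/top1c.png

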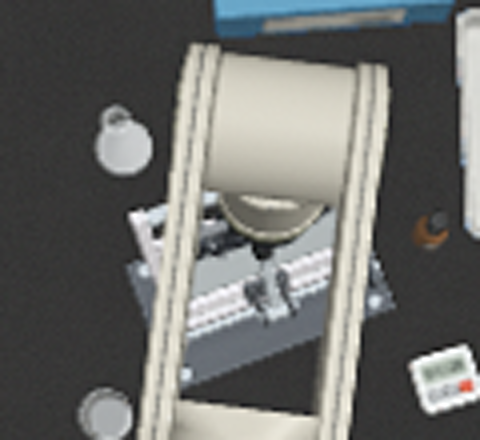

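Foot is visible just below the open jaws at (292,330) in the scene crop, with no obstruction. I'll descend and close on it.

>>> {"api": "jog_arm", "payload": {
  "plan": [
    [[0,0,0],[0,0,0.03],1],
    [[0,0,0],[0,0,0.06],1],
    [[0,0,0],[0,0,0.08],1],
    [[0,0,0],[0,0,0.088],1],
    [[0,0,0],[0,0,0.088],1],
    [[0,0,0],[0,0,0.088],-1],
    [[0,0,0],[0,0,0.088],-1],
    [[0,0,0],[0,0,0.088],-1],
    [[0,0,0],[0,0,0.088],-1],
    [[0,0,0],[0,0,0.088],-1],
    [[0,0,0],[0,0,0.088],-1]
  ],
  "force": 20
}}

```text
time: 3.95
tool_pos: [614.3, -41.1, 214.3]
tcp_rot: [-180.0, -0.0, 19.3]
ft_force: [-1.4, 5.3, 4.3]
finger_gap: 21.0
```

```bash
python3 - <<'E'
from mv import *
s=sense();print(s['tool_pos'],s['tcp_rot'],s['ft_force'],s['finger_gap'])
# arc rows about pivot: current commanded tcp in base axes
f=np.array([31.9,213.8]);pv=np.array([-16.6,103.1]);
for a in range(6,61,6):
    q=np.radians(a);d=f-pv  # (x,z), rotate toward -x
    n=np.array([d[0]*np.cos(q)-d[1]*np.sin(q),d[0]*np.sin(q)+d[1]*np.cos(q)])-d
    print(a,[round(n[0]/1000,4),0,round(-n[1]/1000,4)])
E
```

```text
[614.30222638 -41.1300119  214.33977588] [-1.79952417e+02 -3.71854924e-02  1.92985898e+01] [-1.4206187   5.28057388  4.3421809 ] 21.028846267248323
6 [np.float64(-0.0118), 0, np.float64(-0.0045)]
12 [np.float64(-0.0241), 0, np.float64(-0.0077)]
18 [np.float64(-0.0366), 0, np.float64(-0.0096)]
24 [np.float64(-0.0492), 0, np.float64(-0.0102)]
30 [np.float64(-0.0618), 0, np.float64(-0.0094)]
36 [np.float64(-0.0743), 0, np.float64(-0.0074)]
42 [np.float64(-0.0865), 0, np.float64(-0.004)]
48 [np.float64(-0.0983), 0, np.float64(0.0006)]
54 [np.float64(-0.1096), 0, np.float64(0.0064)]
60 [np.float64(-0.1201), 0, np.float64(0.0133)]
```

Gap is 21 mm on the 22 mm foot, so it's gripped. Next I'll swing it about the pivot.

>>> {"api": "jog_arm", "payload": {
  "plan": [
    [[0,6,0],[-0.0118,0,-0.0045],-1],
    [[0,12,0],[-0.0241,0,-0.0077],-1],
    [[0,18,0],[-0.0366,0,-0.0096],-1],
    [[0,24,0],[-0.0492,0,-0.0102],-1],
    [[0,30,0],[-0.0618,0,-0.0094],-1],
    [[0,30,0],[-0.0618,0,-0.0094],-1],
    [[0,30,0],[-0.0618,0,-0.0094],-1]
  ]
}}

```text
time: 4.82
tool_pos: [554.3, -62.2, 220.5]
tcp_rot: [-179.8, -29.7, 19.2]
ft_force: [1.7, -0.2, -14.7]
finger_gap: 21.5
```

```bash
python3 - <<'E'
from mv import *
im,d=snapshot("scene");crop("scene",im,210,110,335,235,4,"scene2c")
s=sense();print(s['tool_pos'],s['tcp_rot'],s['ft_force'],s['finger_gap'],s['joint_pos'])
# remaining arc, tool tilted 30
q0=np.array([31.9,213.8])-[-16.6,103.1]
def rot(q,d): return np.array([d[0]*np.cos(q)-d[1]*np.sin(q),d[0]*np.sin(q)+d[1]*np.cos(q)])
d=rot(np.radians(30),q0)
for a in (6,12,18,24,30):
    n=rot(np.radians(a),d)-d; m=rot(np.radians(-30),n)
    print(a,(m[0]/1000).round(4),(-m[1]/1000).round(4))
E
```

```text
[554.6188761  -62.02844922 220.60103423] [-179.85325913  -29.69448714   19.22101737] [  1.45818038  -0.53649621 -15.9458839 ] 20.847579501504754 [-24.12931874 -20.96768043 119.18164593  22.92222799  61.38685692
  39.16475617]
6 -0.0118 -0.0045
12 -0.0241 -0.0077
18 -0.0366 -0.0096
24 -0.0492 -0.0102
30 -0.0618 -0.0094
```

View pics/scene2c.png

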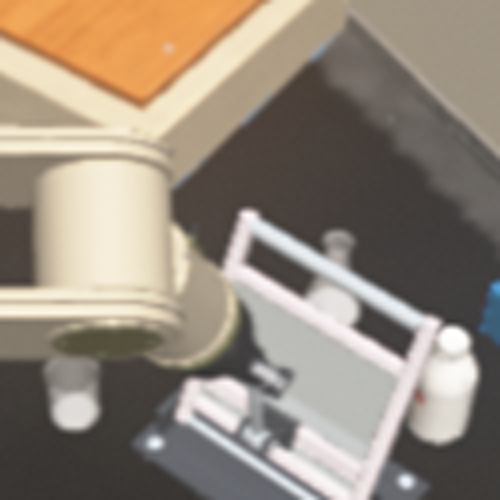

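Leg is past vertical, the screen still leans and the foot is still in the jaws. I'll go a bit further, easing the upward pull, then open.

>>> {"api": "jog_arm", "payload": {
  "plan": [
    [[0,4,0],[-0.0118,0,-0.001],-1],
    [[0,7,0],[-0.0241,0,-0.004],-1],
    [[0,10,0],[-0.0366,0,-0.006],-1],
    [[0,10,0],[-0.0366,0,-0.006],-1],
    [[0,10,0],[-0.0366,0,-0.006],-1]
  ]
}}

```text
time: 5.5
tool_pos: [523.9, -73.1, 211.4]
tcp_rot: [-180.0, -40.0, 19.4]
ft_force: [-0.5, 4.4, -1.8]
finger_gap: 21.1
```

```bash
python3 - <<'E'
from mv import *
s=sense();print(s['tool_pos'],s['tcp_rot'],s['ft_force'],s['finger_gap'],s['joint_pos'])
x=B.inv().apply(s['tool_pos']-np.array([p[0],p[1],0]));print(x, np.degrees(np.arctan2(-(x[0]+16.6),x[2]-103)))
E
```

```text
[523.92459202 -73.08744293 211.4197803 ] [-179.98807956  -40.0246712    19.37312904] [-0.53266459  4.44427454 -1.77114189] 21.065759493668534 [-33.72674336 -31.46796721 131.29672749  36.75977754  59.26754366
  23.53652651]
[-63.60264151   0.86566331 211.4197803 ] 23.437918279546988
```

Leg is at about 0.83 rad, well past 0.6. Releasing.

>>> {"api": "jog_arm", "payload": {
  "plan": [
    [[0,0,0],[0,0,0],1],
    [[0,0,0],[0,0,0],1],
    [[0,0,0],[0,0,0],1],
    [[0,0,0],[0,0,0],1],
    [[0,0,0],[0,0,0],1],
    [[0,0,0],[0,0,0],1],
    [[0,0,0],[0,0,0],1],
    [[0,0,0],[0,0,0],1]
  ]
}}

```text
time: 6.5
tool_pos: [523.1, -73.7, 210.1]
tcp_rot: [180.0, -40.0, 19.3]
ft_force: [-0.4, 0.7, 0.4]
finger_gap: 85.3
```

```bash
python3 - <<'E'
from mv import *
im,d=snapshot("scene");crop("scene",im,210,110,335,260,4,"scene3c")
im,d=snapshot("top");crop("top",im,200,120,320,240,5,"top3c")
s=sense();print(s['tool_pos'],s['tcp_rot'],s['ft_force'],s['finger_gap'])
E
```

```text
[523.14984168 -73.74415206 210.09021377] [179.9972308  -39.99910287  19.26868368] [ 0.29570885 -0.12204646  0.64794856] 85.23937089063548
```

View pics/scene3c.png

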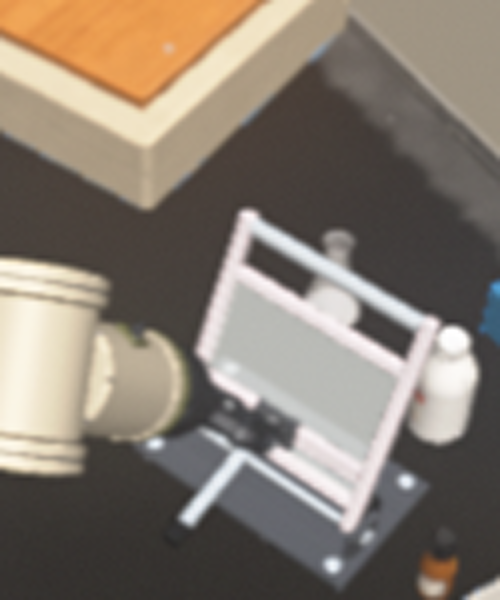

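View pics/top3c.png

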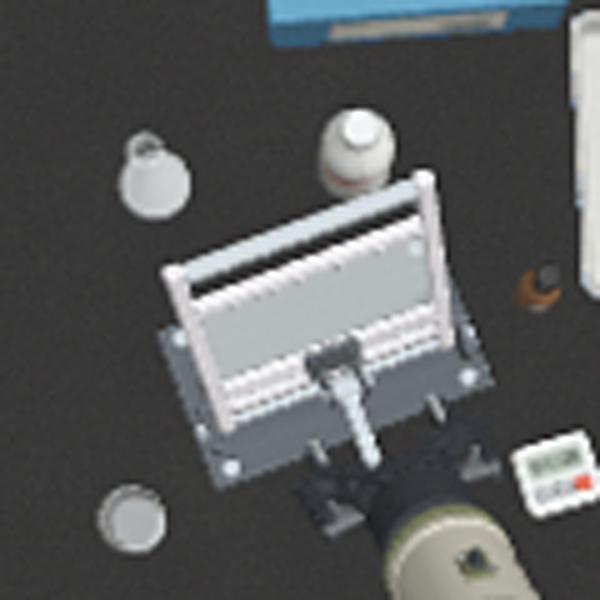

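```bash
cat > st.py <<'E'
from mv import *
c,r=apply([165.676,576.677,248.292],tool(163.969),[0,0,100],[-0.46,-0.36,-0.11])
for t_,s_ in [([0,0,44.7],[-.0843,.159,.0565]),([0,0,0],[0,0,.088]),([0,30,0],[-.0618,0,-.0094]),([0,10,0],[-.0366,0,-.006])]: c,r=apply(c,r,t_,s_)
E
python3 - <<'E'
from st import *
print(c,r.as_euler('xyz',degrees=True))
f=np.array([[-16.6-119*np.sin(a-.42),0,103+119*np.cos(a-.42)] for a in(2.0,2.1,2.2)])
print((proj('scene',bw(f))-[210,110])*4,(proj('top',bw(f))-[200,120])*5)
rail=bw([91.7,0,235.4]);print(rail)
print(jog(c,r,c+[-10,-3,120],tool(psi+20,15)))
print(jog(c,r,bw([30,0,340]),tool(psi+55)))
print(jog(c,r,rail+[0,0,85],tool(psi+90)))
E
```

```text
[523.15513114 -73.72674661 210.08815242] [180.    -40.     19.269]
[[171.36147374 519.74528828]
 [171.96021365 526.32366603]
 [173.38736239 531.8788061 ]] [[397.99382606 518.26185224]
 [396.74191945 518.36471337]
 [394.99810488 517.11912981]]
[670.79701988 -22.60824159 235.4       ]
([9.3, -24.7, -17.9], [0.0691, -0.0005, -0.0986])
([19.2, -36.8, -52.7], [0.1559, 0.0005, -0.0387])
([31.3, -31.3, -86.0], [0.1906, 0.0005, 0.0159])
```

The foot sits at crop (175,533), against (173,532) predicted for 2.2 rad, so the kickstand is on its stop and the screen still leans. Next, above the rail.

>>> {"api": "jog_arm", "payload": {
  "plan": [
    [[0,0,0],[0.01,0,-0.05],1],
    [[9.3,-24.7,-17.9],[0.0691,-0.0005,-0.0986],1],
    [[9.3,-24.7,-17.9],[0.0691,-0.0005,-0.0986],1],
    [[9.3,-24.7,-17.9],[0.0691,-0.0005,-0.0986],1],
    [[19.2,-36.8,-52.7],[0.1559,0.0005,-0.0387],1],
    [[19.2,-36.8,-52.7],[0.1559,0.0005,-0.0387],1],
    [[19.2,-36.8,-52.7],[0.1559,0.0005,-0.0387],1],
    [[19.2,-36.8,-52.7],[0.1559,0.0005,-0.0387],1],
    [[31.3,-31.3,-86],[0.1906,0.0005,0.0159],1],
    [[31.3,-31.3,-86],[0.1906,0.0005,0.0159],1],
    [[31.3,-31.3,-86],[0.1906,0.0005,0.0159],1],
    [[31.3,-31.3,-86],[0.1906,0.0005,0.0159],1]
  ]
}}

```text
time: 8.1
tool_pos: [671.0, -22.4, 319.5]
tcp_rot: [-179.9, -0.0, 109.5]
ft_force: [0.6, 0.1, -0.7]
finger_gap: 85.7
```

```bash
echo 'c,r=apply(c,r,[31.3,-31.3,-86],[.1906,.0005,.0159])'>>st.py; python3 - <<'E'
from st import *
for n,b in(("scene",(210,110,335,260)),("top",(200,120,320,240))):
    im,d=snapshot(n);crop(n,im,*b,4,n+"4c")
s=sense();print(s['tool_pos'],s['tcp_rot'],s['ft_force'],s['joint_pos'])
print(c,r.as_euler('xyz',degrees=True), jog(c,r,bw([91.7,0,233.5]),tool(psi+90)))
E
```

```text
[670.89133347 -22.52545602 319.94079319] [-1.79970888e+02 -2.01646134e-02  1.09310276e+02] [-1.01790025  0.74907311 -0.17545499] [-6.30030962e+00  1.77798847e+01  6.60568469e+01  5.63258520e-03
  9.61982366e+01 -2.56099841e+01]
[670.79655581 -22.64278858 320.42336418] [-1.79999737e+02  1.95729750e-03  1.09274378e+02] ([-0.0, 0.0, -0.0], [0.0, 0.0, 0.0869])
```

View pics/scene4c.png

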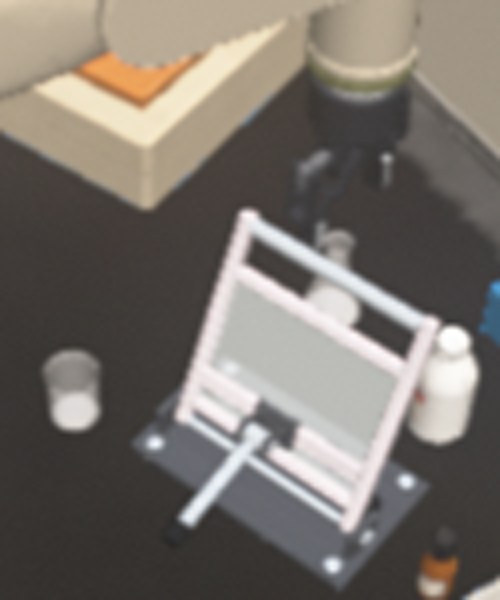

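View pics/top4c.png

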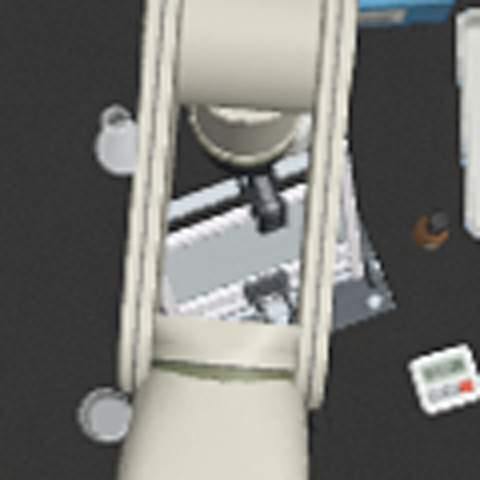

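Jaws straddle the rail's middle and are clear of the flask and bottle. I'll descend and grip.

>>> {"api": "jog_arm", "payload": {
  "plan": [
    [[0,0,0],[0,0,0.03],1],
    [[0,0,0],[0,0,0.06],1],
    [[0,0,0],[0,0,0.08],1],
    [[0,0,0],[0,0,0.086],1],
    [[0,0,0],[0,0,0.086],1],
    [[0,0,0],[0,0,0.086],-1],
    [[0,0,0],[0,0,0.086],-1],
    [[0,0,0],[0,0,0.086],-1],
    [[0,0,0],[0,0,0.086],-1],
    [[0,0,0],[0,0,0.086],-1],
    [[0,0,0],[0,0,0.086],-1]
  ],
  "force": 40
}}

```text
time: 9.57
tool_pos: [671.2, -22.5, 234.8]
tcp_rot: [179.9, 0.0, 109.3]
ft_force: [2.6, 0.6, 0.8]
finger_gap: 14.3
```

```bash
echo 'c,r=apply(c,r,[0,0,0],[0,0,.086])'>>st.py; python3 - <<'E'
from st import *
s=sense();print(s['tool_pos'],s['tcp_rot'],s['ft_force'],s['finger_gap'])
print(B.inv().apply(s['tool_pos']-np.array([p[0],p[1],0])))
for th in np.linspace(.42,0,12)[1:]:
    n=bw([225*np.sin(th),0,30+225*np.cos(th)])-bw([225*np.sin(.42),0,30+225*np.cos(.42)])
    print(round(th,3),(r.inv().apply(n)/1000).round(4).tolist())
E
```

```text
[671.21164157 -22.54623981 234.80868381] [1.79936174e+02 2.07145898e-02 1.09282910e+02] [2.60470414 0.63388817 0.78879873] 14.2968688105076
[ 9.21118307e+01 -7.84270362e-02  2.34808684e+02]
0.382 [-0.0, -0.0079, -0.0034]
0.344 [-0.0, -0.0159, -0.0064]
0.305 [-0.0, -0.0241, -0.0091]
0.267 [-0.0, -0.0323, -0.0116]
0.229 [-0.0, -0.0407, -0.0137]
0.191 [-0.0, -0.0491, -0.0155]
0.153 [-0.0, -0.0575, -0.0169]
0.115 [-0.0, -0.066, -0.0181]
0.076 [-0.0, -0.0746, -0.0189]
0.038 [-0.0, -0.0832, -0.0194]
0.0 [-0.0, -0.0917, -0.0196]
```

Gripped: 14.3 mm reading on the 16 mm bar, and TCP matches the predicted rail position. Bringing it upright along the arc.

>>> {"api": "jog_arm", "payload": {
  "plan": [
    [[0,0,0],[0,-0.0079,-0.0034],-1],
    [[0,0,0],[0,-0.0159,-0.0064],-1],
    [[0,0,0],[0,-0.0241,-0.0091],-1],
    [[0,0,0],[0,-0.0323,-0.0116],-1],
    [[0,0,0],[0,-0.0407,-0.0137],-1],
    [[0,0,0],[0,-0.0491,-0.0155],-1],
    [[0,0,0],[0,-0.0575,-0.0169],-1],
    [[0,0,0],[0,-0.066,-0.0181],-1],
    [[0,0,0],[0,-0.0746,-0.0189],-1],
    [[0,0,0],[0,-0.0832,-0.0194],-1],
    [[0,0,0],[0,-0.0917,-0.0196],-1],
    [[0,0,0],[0,-0.0917,-0.0196],-1]
  ]
}}

```text
time: 11.08
tool_pos: [583.7, -53.5, 254.0]
tcp_rot: [-180.0, 0.0, 109.2]
ft_force: [3.5, -4.9, 3.5]
finger_gap: 14.7
```

>>> {"api": "jog_arm", "payload": {
  "plan": [
    [[0,0,0],[0,0,0],-1],
    [[0,0,0],[0,0,0],-1],
    [[0,0,0],[0,0,0],-1],
    [[0,0,0],[0,0,0],-1]
  ]
}}

```text
time: 11.58
tool_pos: [584.3, -53.2, 254.0]
tcp_rot: [-180.0, 0.0, 109.3]
ft_force: [2.7, -4.2, 3.9]
finger_gap: 14.6
```

```bash
echo 'c,r=apply(c,r,[0,0,0],[0,-.0917,-.0196])'>>st.py; python3 - <<'E'
from st import *
s=sense();print(s['tool_pos'],s['tcp_rot'],s['ft_force'],s['finger_gap'],s['qd'])
print(B.inv().apply(s['tool_pos']-np.array([p[0],p[1],0])))
im,d=snapshot("scene");cv2.imwrite("pics/scene5.png",im);q0=np.array([210,110])
big=cv2.resize(im[110:260,190:340],None,fx=4,fy=4,interpolation=cv2.INTER_CUBIC)
pts=[[0,94,255],[0,-94,255],[-45-119*np.sin(2.2),0,90+119*np.cos(2.2)],[-45,0,90]]
for u in (proj('scene',bw(np.array(pts)))-[190,110]+.5)*4: cv2.circle(big,tuple(int(z) for z in u),3,(0,0,255),-1)
cv2.imwrite("pics/scene5c.png",big)
im,d=snapshot("top");crop("top",im,200,120,330,240,5,"top5c")
E
```

```text
[584.33104644 -53.23992305 254.03893766] [-1.79997454e+02  3.27477028e-02  1.09261268e+02] [ 2.74194058 -4.17477113  3.87280394] 14.566738005407819 [-0.00298201  0.03952858 -0.08957208  0.03745709  0.02505203 -0.08295683]
[-3.08014015e-02 -3.52911921e-01  2.54038938e+02]
```

View pics/scene5c.png

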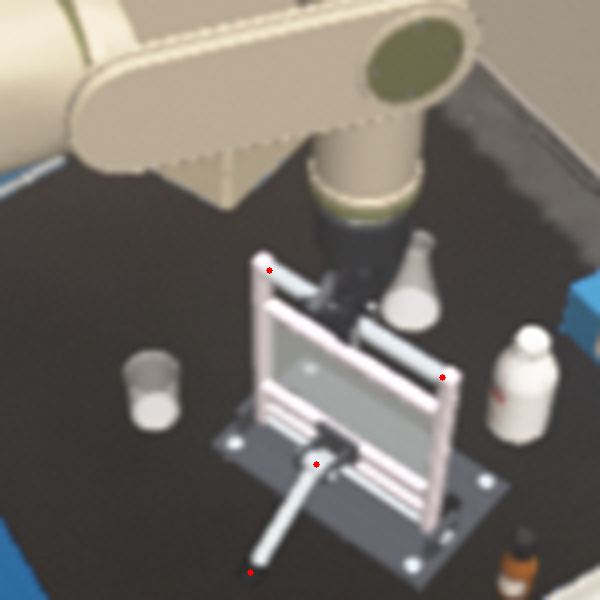

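View pics/top5c.png

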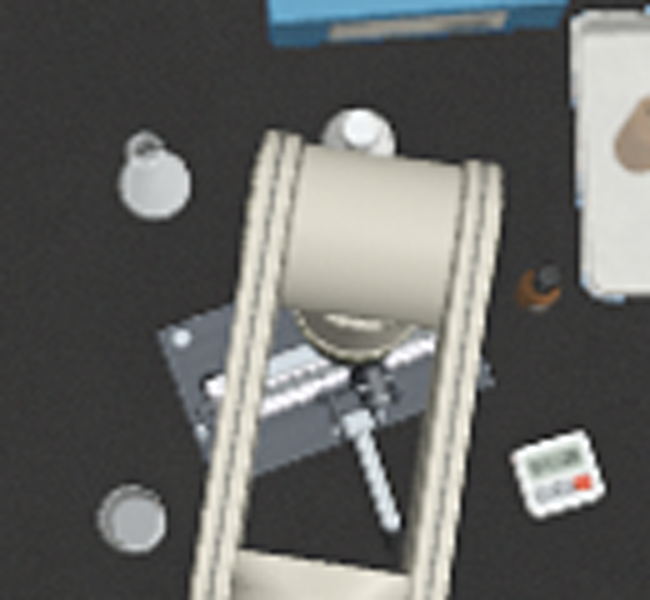

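The screen is upright: the predicted rail ends (269,270) and (442,377) lie on the bar. The foot is at about (253,570), against (250,572) predicted. I'll firm up the grip a little before handing in.

>>> {"api": "jog_arm", "payload": {
  "plan": [
    [[0,0,0],[0,0,0],-1],
    [[0,0,0],[0,0,0],-1],
    [[0,0,0],[0,0,0],-1],
    [[0,0,0],[0,0,0],-1],
    [[0,0,0],[0,0,0],-1],
    [[0,0,0],[0,0,0],-1]
  ],
  "force": 70
}}

```text
time: 12.42
tool_pos: [584.4, -53.2, 254.2]
tcp_rot: [180.0, 0.0, 109.3]
ft_force: [3.6, -4.5, 4.1]
finger_gap: 13.6
```

```bash
python3 - <<'E'
from st import *
s=sense();print(s['time'],B.inv().apply(s['tool_pos']-np.array([p[0],p[1],0])),s['ft_force'],s['finger_gap'])
print(hand_in())
s=sense();print(s['time'],s['tool_pos'],s['ft_force'],s['finger_gap'])
E
```

```text
12.425 [ 4.41547559e-02 -3.75770081e-01  2.54171138e+02] [ 3.57670846 -4.50023862  4.14658591] 13.62406471590441
the job is handed in; nothing more can be done
None
the job is handed in; nothing more can be done
```

I flipped the kickstand over centre while the screen leaned, then brought the screen upright by its rail. I handed in at 12.4 s still holding the rail, and the hand-in reported no verdict.

- **Kickstand:** I gripped the foot, swung it to about 0.83 rad and let go, and it fell to its stop. With the screen still leaning, the picture put the foot within a pixel of where 2.2 rad predicts.
- **Screen upright:** I held the rail with a commanded 70 N grip. The gripper was within 0.1 mm of the upright rail position along the lean direction. With about 2–3 mm of calibration error, that makes the lean about 0 ± 0.015 rad. The final picture showed the kickstand still down, its foot about 1 pixel from the prediction.
- **Bystanders:** nothing appeared to have moved near the screen (beaker, dropper, timer, flask, bottle). I did not re-measure any of them. The log book, sample pot and tape roll were outside my later close-ups, but the arm was nowhere near the pot or tape.
- **Disagreements and gaps:** the gripper reading was 13.6–14.7 mm on the 16 mm bar and 21 mm on the 22 mm foot. I took this as pad squeeze or reading bias, because the pictures show both in the grip. The sensors give only the net wrist force (about 7 N), so I had no direct reading of the finger force on the rail.

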